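# Lock a mosaic panel in its jig with the slotted press disc

## Task

Clamp the mosaic panel in its jig: push the round wooden press disc away from you along its slot so that it drives the panel home against the far rail, then push it sideways round the corner of the slot, all the way to the slot's end, so that it is locked. Only push with the fingers: lift nothing, and leave the tub, the cup and the tin where they are.

Things in the scene. Friction and masses are not known exactly. Their poses are not given: they have to be found in the camera images.
- jig: Fixed jig: flat bed, x -125 to 155 mm, y -115 to 115 mm in its frame, its aluminium top 20 mm above the table, at any yaw up to 25 degrees. Origin: on the table under the corner of the L-shaped slot; x points to the far rail, y to the left, z up. Slot 14 mm wide: first leg guides the disc's centre along x from -60 to 0 mm at y = 0, second leg along y from 0 to 45 mm at x = 0, ends blind
- slot_corner (a point): Centre of the slot's corner, on the jig's top (20 mm above the table). Axes as the jig's
- slot_end (a point): Where the disc's centre is when its pin is at the blind end of the second leg, on the jig's top, 45 mm along the jig's y from the corner. Axes as the jig's
- far_rail (a point): Middle of the foot of the plywood far rail's inner face, on the jig's top, 137 mm along the jig's x from the corner. The rail is 24 mm high above the top and 204 mm long; two side rails 16 mm high run from it towards the robot, at y = 87.5 to 102 mm either side, x 55 to 137 mm in the jig's frame. Axes as the jig's
- disc: Wooden press disc, 90 mm in diameter, 28 mm high, flat on the jig's top, a steel washer and bolt head let in flush at its centre. An 11 mm pin under its centre runs in the slot with 1.5 mm play each side; a keeper holds it down. About 0.3 kg, turns freely, stays where left; pushing it takes 2 to 5 N, with the panel up to 15 N. Starts in the first 25 mm of the first leg. Origin: centre of its underside; z up
- panel: Mosaic panel: loose plywood board 90 mm (its x) by 170 mm (its y), 12 mm thick, 4 mm stone chips on top, on the jig's top between the side rails (2.5 mm play each side), at the start 10 to 28 mm short of the far rail. About 0.35 kg. Origin: centre of its underside; pushed home it is at x = 92 mm in the jig's frame
- tub: Bystander: pale round plastic tub with a white lid, 68 mm in diameter, 65 mm high, standing beside the jig on the table. Origin: centre of its underside
- cup: Bystander: paper cup, 72 mm in diameter at the rim, 85 mm high, standing open end up on the table at the other side of the jig. Origin: centre of its underside
- tin: Bystander: small dark metal tin, 32 mm in diameter, 36 mm high, standing on the jig's top near its left corner on the robot's side, clear of the disc's way. Origin: centre of its underside
Mind the look-alikes: they are no part of the job. There is more than one size of the panel; the one meant has the size given above.

How it is judged (in metres and radians):
On the way, in this order (a step that is already met when the one before it is completed fails the run):
1. the disc has been pushed to the corner of the slot and the panel is home (x of disc in the frame of jig above -0.004 m and y of disc in the frame of jig below 0.015 m and x of panel in the frame of jig above 0.086 m).
2. the disc is at the end of the second leg (horizontal distance between disc and slot_end below 0.005 m), for 0.2 s.
At the end, for the whole second after the job is handed in: the disc's centre is within 5 mm of the slot's end, the panel lies flat within 6 mm of the far rail and square to it, both at rest (horizontal distance between disc and slot_end below 0.005 m and x of panel in the frame of jig above 0.086 m and angle between the x axis of panel and the x axis of jig, either way round below 0.06 rad and linear speed of each of disc, panel below 0.01 m/s and height (world z) of each of disc, panel below 0.024 m); the robot touches nothing.
It fails at once if the disc is lifted or tipped (height (world z) of disc above 0.028 m or angle between disc's own z axis and vertical above 0.2 rad).
It fails at once if the panel is lifted or tipped (height (world z) of panel above 0.032 m or angle between panel's own z axis and vertical above 0.2 rad).
It fails at once if the tub, the cup or the tin is moved by more than 20 mm, or tipped (distance of any of tub, cup, tin from where it was at the start of the episode above 0.02 m or angle between any of tub, cup, tin's own z axis and vertical above 0.3 rad).
It also fails if it takes over 42 s, if anything falls off the work surface, if the arm or the gripper's body presses on something with over 40 N, if the wrist force passes 120 N, or if a joint passes its speed limit or range.

## Robot

A 6-joint arm with a two-finger parallel gripper is mounted at the origin on the work surface. World frame = base frame: x ahead of the robot, y to its left, z up, the work surface at z = 0. Lengths are in m, angles in degrees, forces in N, time in s.
With the tool pointing down it reaches from about 0.25 to 0.725 m from the base axis. Payload 9.7 kg.
Tool frame: the origin (TCP) lies at the very end of the fingers, on their centre line; the grasp point (between the pads) lies 19 mm behind it; z points along the fingers, y is the direction in which the jaws open and shut (so a half turn about z gives the same grasp; the last joint's range is limited). The gripper opens to 85 mm and grips with 20 to 120 N. Pads are 22 mm wide; open, the fingers measure 114 mm over their backs; the gripper's body (76 mm by 85 mm) begins 54 mm behind the grasp point. The pads swing forward as they close: fully open they stand 13 mm farther back than shut.
Start: joints at [71.677, 4.979, 10.078, 95.1, 0, 90], TCP at [0.173, 0.522, 0.231] pointing down, gripper open.
Joint ranges: [-179.16, 179.16], [-48.56, 103.87], [-65.8, 70.77], [-126.05, 130.52], [-82.76, 87.17], [-180, 180]. Speed limits (degrees/s): [127.2, 127.2, 147.25, 180, 180, 180].

## Interface

Orientations are given as [roll, pitch, yaw] about the fixed x, y, z axes, in that order (R = Rz(yaw) Ry(pitch) Rx(roll)).
In Python, from workcell import bot gives the robot as it stands. The module is installed in compiled form; this text tells all that it offers.
- The arm moves only by the tool step_arm, never from a script. Its arguments are lists of equal length, an entry for each row: "dr": the turn, a rotation vector about the tool's x, y, z in rad, a list of three; "xyz": the shift along the tool's x, y, z in units of 40 mm (1.0 is 40 mm), a list of three; "gripper": the opening, from 0 (shut) to 1 (fully open). In form: {"dr": [[wx, wy, wz], ...], "xyz": [[x, y, z], ...], "gripper": [gripper, ...]}. A call has exactly 8 rows; each row is the pose to reach, as a shift and turn from the pose commanded when the call began, along the tool's axes at that moment; what a row does not reach only later rows make up. A row lasts 1/10 s, in which the tool goes at most 50 mm and 8.59 degrees, less where a joint would pass 70% of its speed; a pose out of reach is approached as far as the arm can. A call with a gripper value outside its range is refused whole. The fingers move at their own pace and stop on an object; "squeeze" is the grip in N (left out, the last holds). Time passes only in rows, so rows that repeat a pose let the fingers close, or fill a call up. It gives the time, the measured TCP pose, the force and the opening at its end, in the units of the state.
- bot.get_obs(): the state, without advancing time (a new reading comes with each control period).
- bot.camera(name): name is "side" or "top"; returns a dict with "image" (384x512x3 uint8, red, green, blue), "camera_matrix" (3x3 intrinsics, pixels), "R" (3x3) and "t" (3): a world point X has camera coordinates R X + t. Camera axes: x right, y down, z forward; pixel columns grow to the right and rows downward; lengths in m; the calibration is good to about 2 mm. A picture is of the moment at which its call begins. There is no depth.
- bot.job_done(): hands the job in, once; it reports no verdict.
Trained networks look in a picture, given as the dict that the camera call returned (one of the last four; its "shot" number tells which), for a name from the list of things; names that differ only in an ending like _2 or _b are one class to them, and where a whole thing is asked for, a point or a joint stands for the part that bears it (a point fixed in the world has none). Each returns a list of dicts, best first, with "p" (0 to 1); they miss things now and then, are a little off and sometimes report something else, mostly with a low value. They report only what shows in the picture. A call takes as long as a camera call. They do not tell look-alikes from the thing itself.
- bot.regions_of(picture, thing): "region" (384x512 bool, what is visible of it) and "box" ([centre column, centre row, width, height] in pixels, round what is visible of it).
The state is a dict: "time": time; "q": joint angles; "qd": joint speeds; "joint_efforts": joint torques, N m; "ee_pos": TCP position; "tcp_rot": TCP orientation; "wrist_force": force on the tool from outside, world axes, zero at the start; "torque": the same for the moment, N m; "opening": finger opening in m.
Only numpy, scipy, OpenCV 4.12 (cv2) and the standard library are available. Lean on these libraries where they do the work, as an engineer would, in place of code of your own. Each camera call takes 0.05 s, during which the arm holds its last target.

## Working session

There is one attempt and no reset: what is moved stays moved. The work goes in short steps, Python scripts to look and compute and a tool call to move; the robot and the scene stay as the last step left them, time stands still between calls to the robot, and variables do not carry over. Pictures are saved under pics/ and viewed, and the job is handed in when it is done.

Besides the shell and the picture viewer there is one more tool, called after "Emit:" as name(argument=value, ...) on one line, values as JSON. step_arm: Moves the arm, as the interface text tells. Its arguments: {"type":"object","properties":{"dr":{"type":"array"},"xyz":{"type":"array"},"gripper":{"type":"array"},"squeeze":{"type":"number"}},"required":["dr","xyz","gripper"]}

```bash
mkdir -p pics; cat > h.py <<'E'
import numpy as np, cv2
from workcell import bot
def pix(c,X):
    p=c["R"]@np.asarray(X,float)+np.asarray(c["t"]).ravel(); q=c["camera_matrix"]@p; return q[:2]/q[2]
def ray(c,u,z):
    R=np.asarray(c["R"]);t=np.asarray(c["t"]).ravel()
    o=-R.T@t; d=R.T@np.linalg.solve(c["camera_matrix"],[u[0],u[1],1.]); s=(z-o[2])/d[2]; return o+s*d
def save(im,n): cv2.imwrite("pics/"+n,cv2.cvtColor(im,cv2.COLOR_RGB2BGR))
E
python3 - <<'E'
from h import *
import pickle
cs={}
for n in ["top","side"]:
    c=bot.camera(n); cs[n]=c; save(c["image"],n+"0.png")
    for th in ["jig","disc","panel","tub","cup","tin"]:
        for r in bot.regions_of(c,th)[:3]:
            print(n,th,round(r["p"],2),np.round(r["box"],1),r["region"].sum()); cs[n+th]=cs.get(n+th,[])+[r]
    print(-c["R"].T@c["t"])
pickle.dump(cs,open("c0.pkl","wb"))
print(bot.get_obs())
E
```

```text
top jig 0.81 [316.4 175.3 137.4 144.8] 9870
top disc 0.78 [321.5 204.2  47.7  44.6] 1819
top disc 0.65 [316.  177.7 127.7 145.6] 10028
top panel 0.68 [312.1 148.3  87.5  45.1] 3621
top panel 0.66 [165.8 111.8  62.2  51.1] 1648
top panel 0.59 [298.3 304.8  38.   70.8] 2192
top tub 0.96 [420.6 174.9  45.2  37.9] 1172
top cup 0.76 [204.1 181.1  43.4  34.1] 1263
top cup 0.7 [315.8 176.8 130.3 142. ] 9772
top tin 0.75 [275.1 236.9  16.5  20.9] 221
[0.4050598  0.03350352 0.77460548]
side jig 0.6 [246.6 172.7 120.4  80.2] 4289
side disc 0.89 [277.5 169.1  28.6  34.3] 858
side disc 0.24 [235.4 222.2  36.6  42.3] 1090
side panel 0.97 [153.9 254.9  31.4  48.5] 1314
side panel 0.71 [230.8 166.4  42.7  49.9] 1507
side panel 0.57 [340.2 200.1  54.9  29.6] 1021
side tub 0.9 [271.9 121.5  21.9  28.8] 530
side tub 0.65 [248.2 173.5 118.7  74.2] 4027
side cup 0.65 [250.5 171.5 115.   76.8] 4352
side cup 0.63 [235.3 222.8  37.7  42.2] 1118
side tin 0.63 [288.4 193.1  10.9  17.9] 168
side tin 0.45 [273.5 120.2  23.4  30.2] 588
[0.36198867 0.65902092 0.7887522 ]
{'time': 0.7, 'q': array([7.16773717e+01, 4.97812546e+00, 1.00787664e+01, 9.51003538e+01,
       5.54377386e-04, 9.00016344e+01]), 'qd': array([ 0.00356591, -0.03422128, -0.04972697,  0.11992767,  0.01892225,
        0.00185523]), 'joint_efforts': array([-6.18500089e-04, -5.19964743e+01,  4.64785051e+01,  8.69486576e-04,
       -6.33701757e-05, -1.00843963e-05]), 'ee_pos': array([0.17289712, 0.52210961, 0.23129653]), 'tcp_rot': array([ 1.79999713e+02, -5.54385575e-04,  1.61675737e+02]), 'wrist_force': array([ 0.37647887, -0.18312434,  0.1086604 ]), 'torque': array([-0.00192533,  0.01079087, -0.01601995]), 'opening': 0.08489146294143275}
```

View pics/top0.png

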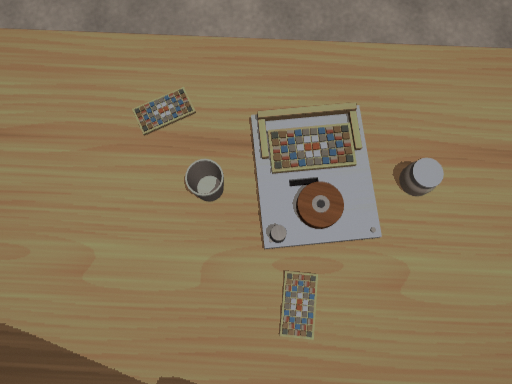

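View pics/side0.png

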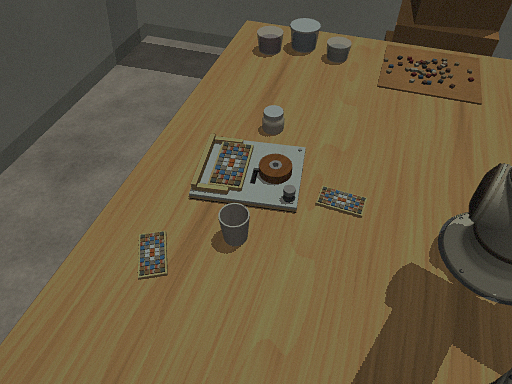

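The top view shows the jig with its rails up (far), panel at (312,148), disc at (321,204), tin (278,233), cup (206,181) and tub (424,174). The small boards at (165,111) and (298,305) are look-alikes. Next I fit the jig's pose.

```bash
cat > fit.py <<'E'
from h import *
import pickle
from scipy.optimize import least_squares
cs=pickle.load(open("c0.pkl","rb"))
# jig colour mask: greyish bright; refine by silhouette corners
def jigpts(p):
    x,y,a=p; return x,y,a
out={}
for n in ["top","side"]:
    c=cs[n]; im=c["image"]
    box=cs[n+"jig"][0]["box"]; u,v,w,h=box; a=[int(u-w/2-8),int(v-h/2-8),int(u+w/2+8),int(v+h/2+8)]
    crop=im[a[1]:a[3],a[0]:a[2]]; crop=np.clip(crop.astype(float)*1.5,0,255).astype(np.uint8)
    s=4 if n=="top" else 6
    b=cv2.resize(crop,None,fx=s,fy=s,interpolation=cv2.INTER_CUBIC)
    save(b[:600,:800],n+"crop.png"); print(n,a,s,b.shape)
    for th,z in [("disc",.048),("panel",.036),("tub",.065),("cup",.085),("tin",.056)]:
        r=cs[n+th][1 if (n,th)==("side","panel") or (n,th)==("side","cup") else 0]
        m=r["region"]; ys,xs=np.nonzero(m); print(n,th,np.round(ray(c,(xs.mean(),ys.mean()),z),4))
E
python3 fit.py
```

```text
top [239, 94, 393, 255] 4 (644, 616, 3)
top disc [ 0.5577 -0.0809  0.048 ]
top panel [ 0.677  -0.0659  0.036 ]
top tub [ 0.6174 -0.2703  0.065 ]
top cup [0.5886 0.1352 0.085 ]
top tin [ 0.4986 -0.0018  0.056 ]
side [178, 124, 314, 220] 6 (576, 816, 3)
side disc [ 0.5582 -0.0656  0.048 ]
side panel [ 0.6774 -0.0534  0.036 ]
side tub [ 0.6173 -0.2382  0.065 ]
side cup [0.5856 0.1634 0.085 ]
side tin [0.5013 0.0137 0.056 ]
```

View pics/topcrop.png

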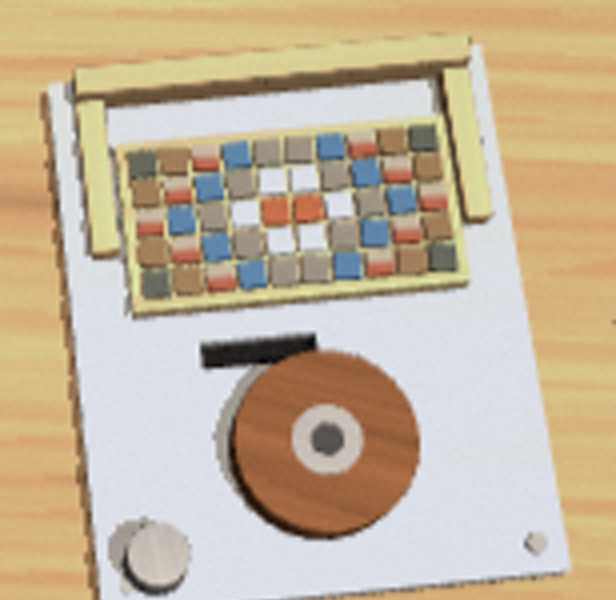

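View pics/sidecrop.png

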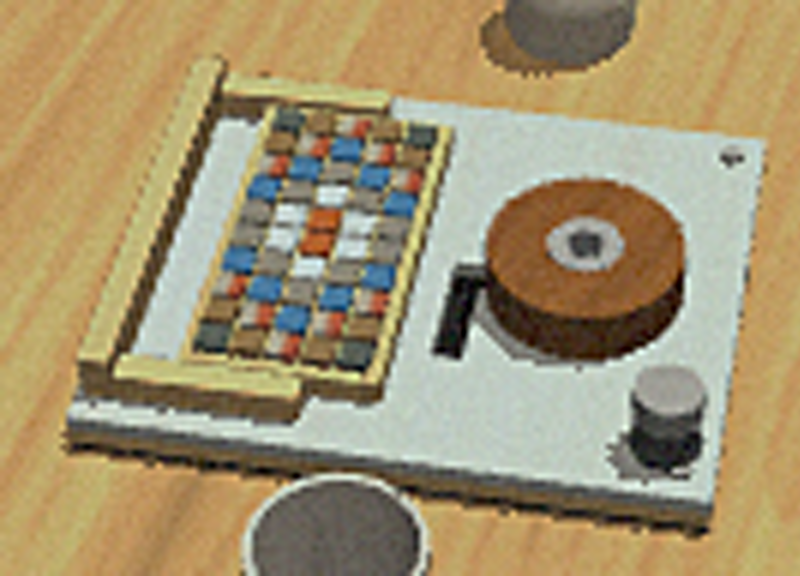

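```bash
cat > fit2.py <<'E'
from h import *
import pickle
from scipy.optimize import least_squares
cs=pickle.load(open("c0.pkl","rb"))
def full(n,p):
    a,s=((239,94),4) if n=="top" else ((178,124),6)
    return (np.array(p)+.5)/s-.5+a
# jig-frame features at z=20mm
F=[("top",(-125,-115,20),(571,571)),("top",(155,-115,20),(481,45)),("top",(155,115,20),(47,85)),
("top",(7,52,20),(202,343)),("top",(-7,52,20),(206,367)),
("side",(-125,-115,20),(767,140)),("side",(-125,115,20),(712,499)),("side",(155,115,20),(68,408)),
("side",(7,52,20),(434,352)),("side",(-7,52,20),(460,357)),
("top",(137,102,44),(77,93)),("top",(137,-102,44),(470,58)),("top",(55,87.5,36),(117,250)),("top",(55,-87.5,36),(467,218))]
def w(p,q):
    x,y,a,dz=p[:4];q=np.array(q)/1000
    return np.array([x+np.cos(a)*q[0]-np.sin(a)*q[1],y+np.sin(a)*q[0]+np.cos(a)*q[1],q[2]+dz])
def res(p):
    return np.concatenate([pix(cs[n],w(p,q))-full(n,u)-(p[4:6] if n=="top" else p[6:8])*0 for n,q,u in F])
for sel in ["top","side","all"]:
    G=F; F0=F
    F=[f for f in G if sel in("all",f[0])]
    s=least_squares(res,[.61,-.07,.1,0,0,0,0,0],loss="soft_l1"); F=G
    print(sel,np.round(s.x[:4],4),np.degrees(s.x[2])); 
p=s.x
print(np.round(res(p).reshape(-1,2),1).tolist())
from itertools import product
def inj(X,p=p):
    d=X[:2]-p[:2];a=p[2];return np.round([np.cos(a)*d[0]+np.sin(a)*d[1],-np.sin(a)*d[0]+np.cos(a)*d[1]],4)
def tri(ut,us):
    f=lambda X:np.concatenate([pix(cs["top"],X)-full("top",ut),pix(cs["side"],X)-full("side",us)])
    r=least_squares(f,[.6,-.07,.04]);return r.x,r.fun
for nm,ut,us in [("disc",(326,438),(585,243)),("nearright",(571,571),(767,140)),("slotL",(202,343),(434,352)),
  ("panelFL",(118,147),(183,365)),("panelNR",(467,281),(453,128)),("panelNL",(135,310),(380,382)),("tin",(158,557),(669,388))]:
    X,f=tri(ut,us); print(nm,np.round(X,4),"res",np.round(f,1),"jig",inj(X))
E
python3 fit2.py
```

```text
top [ 0.6139 -0.0762  0.1422 -0.0021] 8.147831587476361
side [ 0.6169 -0.0796  0.1351 -0.004 ] 7.740421345960825
all [ 0.6143 -0.0761  0.1406 -0.0014] 8.054669694345568
[[0.0, -0.4], [0.0, -0.4], [0.3, -0.6], [-0.5, -0.3], [-0.7, 0.4], [0.7, -0.0], [0.7, 0.5], [0.5, 1.2], [0.2, 0.3], [1.0, 0.2], [-0.1, -0.0], [0.9, -0.3], [1.1, -0.5], [-0.1, -0.5]]
disc [ 0.5618 -0.0829  0.0471] res [-0.  -0.4  0.6  0.2] jig [-0.0529  0.0006]
nearright [ 0.5069 -0.2078  0.0175] res [-0.  -0.4  0.6  0.2] jig [-0.1248 -0.1154]
slotL [ 0.6139 -0.0246  0.0186] res [-0.  -0.2  0.3  0.1] jig [0.0068 0.051 ]
panelFL [0.7147 0.0217 0.0242] res [ 0.  0. -0. -0.] jig [0.1132 0.0827]
panelNR [ 0.6491 -0.1561  0.0296] res [-0.  -0.3  0.4  0.2] jig [ 0.0233 -0.0841]
panelNL [0.6262 0.0102 0.0307] res [-0.  -0.3  0.3  0.1] jig [0.0239 0.0838]
tin [ 0.5008 -0.0038  0.0543] res [-0.  -0.8  1.   0.3] jig [-0.1022  0.0875]
```

Both views agree to about 2 mm: jig origin (0.614, -0.076), yaw 8°; disc at jig (-53, 0) mm, its top at 47 mm; panel about 23 mm short. Next, a helper to convert targets in the jig frame into move units.

```bash
cat > mv.py <<'E'
from h import *
import sys
from scipy.spatial.transform import Rotation as Ro
p=np.array([.6143,-.0761]);a=np.radians(8.05)
def st():
    o=bot.get_obs(); d=o["ee_pos"][:2]-p
    print("t",round(o["time"],2),"ee",np.round(o["ee_pos"],4),"rot",np.round(o["tcp_rot"],2),"jig mm",np.round([1e3*(np.cos(a)*d[0]+np.sin(a)*d[1]),1e3*(-np.sin(a)*d[0]+np.cos(a)*d[1])],1),"F",np.round(o["wrist_force"],1),"q",np.round(o["q"],0),"op",o["opening"]); return o
def go(jx,jy,z,yaw=98.05):
    o=st();R0=Ro.from_euler("xyz",o["tcp_rot"],degrees=True);R1=Ro.from_euler("xyz",[180,0,yaw],degrees=True)
    W=np.array([p[0]+np.cos(a)*jx-np.sin(a)*jy,p[1]+np.sin(a)*jx+np.cos(a)*jy,z])
    print("target",np.round(W,3),"xyz",np.round(R0.inv().apply(W-o["ee_pos"])/.04,3),"dr",np.round((R0.inv()*R1).as_rotvec(),3))
if __name__=="__main__": go(*map(float,sys.argv[1:]))
E
python3 mv.py -.126 0 .15
```

```text
t 0.7 ee [0.1729 0.5221 0.2313] rot [180.    -0.   161.68] jig mm [-353.3  654.1] F [ 0.4 -0.2  0.1] q [72.  5. 10. 95.  0. 90.] op 0.08489146294143275
target [ 0.49  -0.094  0.15 ] xyz [-12.355 -12.127   2.032] dr [-0.   -0.    1.11]
```

Emit:
step_arm(dr=[[0,0,0.14],[0,0,0.28],[0,0,0.42],[0,0,0.56],[0,0,0.7],[0,0,0.84],[0,0,0.98],[0,0,1.11]], xyz=[[-0.8,-0.8,0],[-1.6,-1.6,0],[-2.4,-2.4,0],[-3.2,-3.2,0],[-4,-4,0],[-4.8,-4.8,0],[-5.6,-5.6,0],[-6.4,-6.4,0]], gripper=[0,0,0,0,0,0,0,0])

```text
time: 1.5
ee_pos: [0.3358, 0.197, 0.2315]
tcp_rot: [179.9, -0.0, 97.8]
wrist_force: [1.5, 1.0, -0.2]
opening: 0.0001
```

```bash
python3 mv.py -.126 0 .15
```

```text
t 1.5 ee [0.3358 0.197  0.2315] rot [ 1.7995e+02 -2.0000e-02  9.7780e+01] jig mm [-237.5  309.4] F [ 1.5  1.  -0.2] q [ 30. -17. -10.  97.  -0. 113.] op 9.626125154545592e-05
target [ 0.49  -0.094  0.15 ] xyz [-7.721  2.822  2.039] dr [ 0.001 -0.    -0.005]
```

Emit:
step_arm(dr=[[0,0,0],[0,0,0],[0,0,0],[0,0,0],[0,0,0],[0,0,0],[0,0,0],[0,0,0]], xyz=[[-1.1,0.4,0.2],[-2.2,0.8,0.5],[-3.3,1.2,0.8],[-4.4,1.6,1.1],[-5.5,2,1.4],[-6.6,2.4,1.7],[-7.5,2.75,2],[-7.72,2.82,2]], gripper=[0,0,0,0,0,0,0,0])

```text
time: 2.3
ee_pos: [0.4909, -0.0942, 0.1491]
tcp_rot: [-179.9, -0.0, 97.9]
wrist_force: [-0.7, 0.6, -0.1]
opening: 0.0
```

```bash
python3 mv.py -.126 0 .034
```

```text
t 2.3 ee [ 0.4909 -0.0942  0.1491] rot [-1.7986e+02 -2.0000e-02  9.7900e+01] jig mm [-124.7   -0.6] F [-0.7  0.6 -0.1] q [-11.  -3.  -7.  86.  -0.  71.] op 2.7074125221946878e-05
target [ 0.49  -0.094  0.034] xyz [ 0.015 -0.024  2.878] dr [-0.002 -0.    -0.003]
```

Emit:
step_arm(dr=[[0,0,0],[0,0,0],[0,0,0],[0,0,0],[0,0,0],[0,0,0],[0,0,0],[0,0,0]], xyz=[[0,-0.02,0.5],[0,-0.02,1.0],[0,-0.02,1.5],[0,-0.02,2.0],[0,-0.02,2.4],[0,-0.02,2.7],[0,-0.02,2.85],[0,-0.02,2.85]], gripper=[0,0,0,0,0,0,0,0])

```text
time: 3.1
ee_pos: [0.4895, -0.0911, 0.037]
tcp_rot: [-180.0, -0.0, 98.1]
wrist_force: [0.2, -0.1, 0.9]
opening: -0.0001
```

```bash
python3 mv.py -.06 0 .034; python3 - <<'E'
from h import *
for n in ["top","side"]:
    c=bot.camera(n);im=c["image"];im=im[90:265,230:400] if n=="top" else im[110:240,160:330]
    save(cv2.resize(im,None,fx=3.4,fy=3.4),n+"1.png")
E
```

```text
t 3.1 ee [ 0.4895 -0.0911  0.037 ] rot [-1.7996e+02 -1.0000e-02  9.8090e+01] jig mm [-125.7    2.6] F [ 0.2 -0.1  0.9] q [-11.  -1. -18.  73.   0.  71.] op -0.00010292152252880478
target [ 0.555 -0.085  0.034] xyz [-0.066  1.642  0.074] dr [-0.001 -0.     0.001]
```

View pics/side1.png

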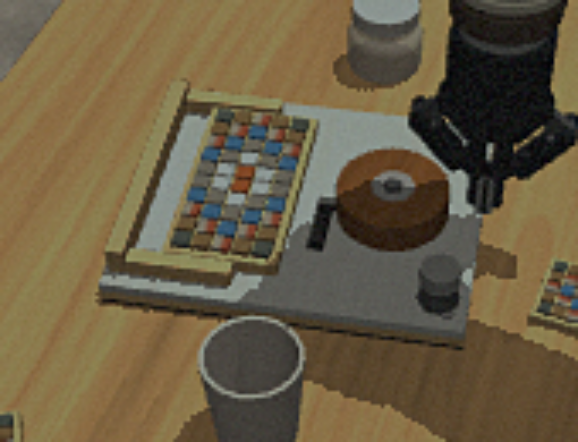

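The closed fingers stand behind the disc, clear of it and of the tin. Now the push.

Emit:
step_arm(dr=[[0,0,0],[0,0,0],[0,0,0],[0,0,0],[0,0,0],[0,0,0],[0,0,0],[0,0,0]], xyz=[[-0.03,0.15,0.05],[-0.06,0.3,0.07],[-0.06,0.45,0.07],[-0.06,0.6,0.07],[-0.06,0.75,0.07],[-0.06,0.9,0.07],[-0.06,1.05,0.07],[-0.06,1.2,0.07]], gripper=[0,0,0,0,0,0,0,0])

```text
time: 4.0
ee_pos: [0.5379, -0.0869, 0.0344]
tcp_rot: [-180.0, -0.0, 98.1]
wrist_force: [-3.5, -1.2, 2.5]
opening: 0.0001
```

```bash
cat > look.py <<'E'
from mv import *
import sys,pickle
k=sys.argv[1]; st()
cs={}
for n in ["top","side"]:
    c=bot.camera(n);cs[n]=c;im=c["image"];im=im[90:265,230:400] if n=="top" else im[110:240,160:330]
    # disc centre predictions: overlay jig grid points x=0,y=0 / slot end at disc top
    big=cv2.resize(im,None,fx=3.4,fy=3.4,interpolation=cv2.INTER_CUBIC); o=(230,90) if n=="top" else (160,110)
    def P(jx,jy,z):
        W=[p[0]+np.cos(a)*jx-np.sin(a)*jy,p[1]+np.sin(a)*jx+np.cos(a)*jy,z]; return tuple(np.int32((pix(c,W)-o+.5)*3.4-.5).tolist())
    for q,col in [((0,0),(0,255,0)),((0,.045),(255,0,255))]:
        cv2.drawMarker(big,P(*q,.047),col,cv2.MARKER_CROSS,12,1)
    save(big,n+k+".png")
E
python3 look.py 2; python3 mv.py -.058 0 .034
```

```text
t 4.0 ee [ 0.5379 -0.0869  0.0344] rot [-179.97   -0.     98.08] jig mm [-77.2  -0. ] F [-3.5 -1.2  2.5] q [ -9.   5. -12.  73.  -0.  73.] op 0.00010847632308889465
t 4.1 ee [ 0.5384 -0.0869  0.0344] rot [179.97  -0.    98.09] jig mm [-76.6  -0. ] F [-0.2 -0.7 -0.4] q [ -9.   5. -12.  73.   0.  73.] op -0.0001686333598591037
target [ 0.557 -0.084  0.034] xyz [0.001 0.466 0.009] dr [ 0.001 -0.     0.001]
```

View pics/side2.png

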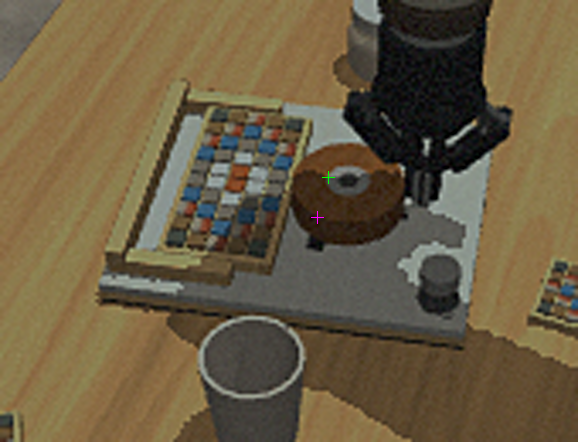

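The disc is touching the panel with about 18 mm to go to the corner mark. I keep pushing until the force rises.

Emit:
step_arm(dr=[[0,0,0],[0,0,0],[0,0,0],[0,0,0],[0,0,0],[0,0,0],[0,0,0],[0,0,0]], xyz=[[0,0.06,0],[0,0.12,0],[0,0.18,0],[0,0.24,0],[0,0.3,0],[0,0.35,0],[0,0.4,0],[0,0.43,0]], gripper=[0,0,0,0,0,0,0,0])

```text
time: 4.9
ee_pos: [0.5548, -0.0846, 0.0344]
tcp_rot: [-180.0, 0.0, 98.1]
wrist_force: [-2.8, -0.5, -0.3]
opening: 0.0001
```

```bash
python3 look.py 3; python3 mv.py -.058 0 .034
```

```text
t 4.9 ee [ 0.5548 -0.0846  0.0344] rot [-180.      0.     98.08] jig mm [-60.1  -0. ] F [-2.8 -0.5 -0.3] q [-9.  7. -9. 73. -0. 73.] op 0.0001266703790651064
t 5.0 ee [ 0.5549 -0.0846  0.0345] rot [179.99  -0.    98.08] jig mm [-60.   -0.1] F [-1.7  0.7 -0.2] q [-9.  7. -9. 73.  0. 73.] op -0.00019629715240219173
target [ 0.557 -0.084  0.034] xyz [0.001 0.051 0.012] dr [ 0.    -0.     0.001]
```

View pics/side3.png

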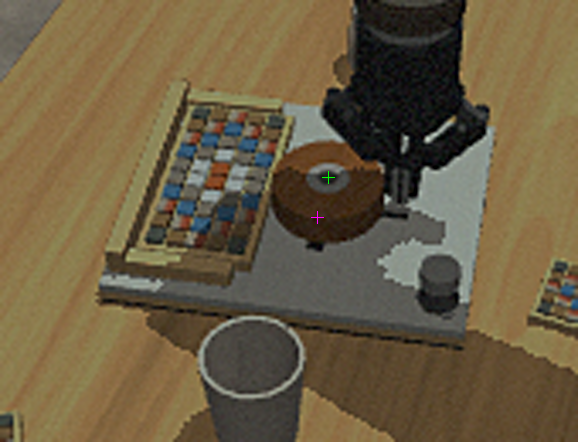

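View pics/top3.png

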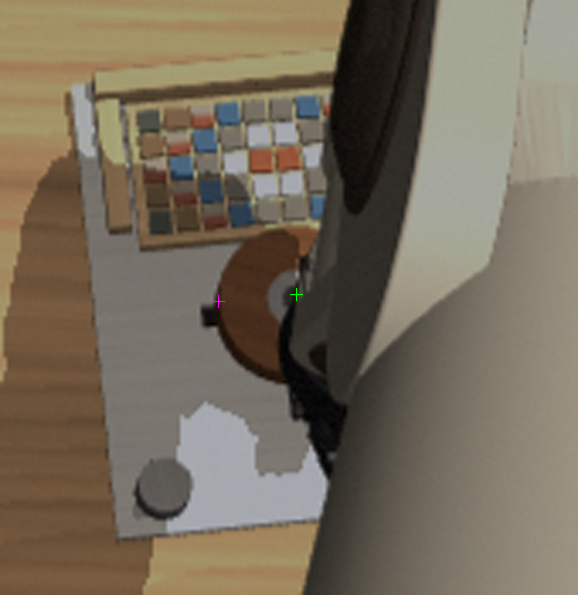

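The disc is almost at the corner. I press on gently to a stop.

Emit:
step_arm(dr=[[0,0,0],[0,0,0],[0,0,0],[0,0,0],[0,0,0],[0,0,0],[0,0,0],[0,0,0]], xyz=[[0,0.015,0],[0,0.03,0],[0,0.04,0],[0,0.05,0],[0,0.06,0],[0,0.07,0],[0,0.08,0],[0,0.08,0]], gripper=[0,0,0,0,0,0,0,0])

```text
time: 5.8
ee_pos: [0.5579, -0.0842, 0.0345]
tcp_rot: [180.0, 0.0, 98.1]
wrist_force: [-2.4, -0.3, -0.9]
opening: -0.0001
```

Emit:
step_arm(dr=[[0,0,0],[0,0,0],[0,0,0],[0,0,0],[0,0,0],[0,0,0],[0,0,0],[0,0,0]], xyz=[[0,0.01,0],[0,0.02,0],[0,0.03,0],[0,0.04,0],[0,0.05,0],[0,0.05,0],[0,0.05,0],[0,0.05,0]], gripper=[0,0,0,0,0,0,0,0])

```text
time: 6.6
ee_pos: [0.5587, -0.084, 0.0343]
tcp_rot: [-179.9, -0.0, 98.1]
wrist_force: [-8.6, -2.1, 2.2]
opening: -0.0002
```

```bash
python3 look.py 4
```

```text
t 6.6 ee [ 0.5587 -0.084   0.0343] rot [-179.87   -0.     98.06] jig mm [-56.2  -0.1] F [-8.6 -2.1  2.2] q [-9.  8. -9. 74. -0. 73.] op -0.00024527814940492694
```

View pics/side4.png

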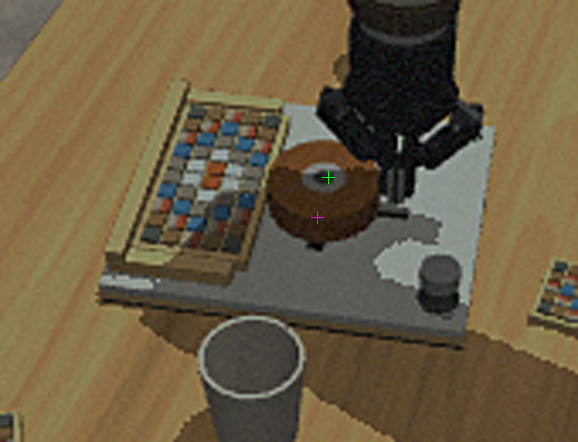

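Emit:
step_arm(dr=[[0,0,0],[0,0,0],[0,0,0],[0,0,0],[0,0,0],[0,0,0],[0,0,0],[0,0,0]], xyz=[[0,0.01,0],[0,0.02,0],[0,0.03,0],[0,0.04,0],[0,0.04,0],[0,0.04,0],[0,0.04,0],[0,0.04,0]], gripper=[0,0,0,0,0,0,0,0])

```text
time: 7.5
ee_pos: [0.559, -0.0839, 0.0342]
tcp_rot: [-179.7, -0.0, 98.1]
wrist_force: [-14.4, -2.2, 5.6]
opening: -0.0001
```

The disc is at its stop (force rose to 14 N with no further motion). Now back off, lift the tool over, and go to the disc's right side.

Emit:
step_arm(dr=[[0,0,0],[0,0,0],[0,0,0],[0,0,0],[0,0,0],[0,0,0],[0,0,0],[0,0,0]], xyz=[[0,-0.2,0],[0,-0.5,0],[0,-0.7,-0.4],[0,-0.7,-0.9],[-0.4,-0.7,-1.2],[-1,-0.4,-1.2],[-1.6,0.2,-1.2],[-2,0.7,-1.2]], gripper=[0,0,0,0,0,0,0,0])

```text
time: 8.3
ee_pos: [0.6015, -0.1604, 0.0846]
tcp_rot: [179.8, 0.1, 98.0]
wrist_force: [-0.6, 0.7, -0.0]
opening: 0.0004
```

```bash
python3 look.py 5; python3 mv.py 0 -.08 .034
```

```text
t 8.3 ee [ 0.6015 -0.1604  0.0846] rot [1.7983e+02 7.0000e-02 9.8040e+01] jig mm [-24.5 -81.7] F [-0.6  0.7 -0. ] q [-15.  14.   4.  80.  -0.  67.] op 0.000429696377559142
t 8.4 ee [ 0.6021 -0.1605  0.0835] rot [1.7988e+02 5.0000e-02 9.8010e+01] jig mm [-23.9 -81.9] F [-0.9  0.1 -0.3] q [-15.  14.   5.  80.  -0.  67.] op 0.0004712584349968673
target [ 0.626 -0.155  0.034] xyz [0.048 0.595 1.238] dr [ 0.002  0.001 -0.001]
```

View pics/side5.png

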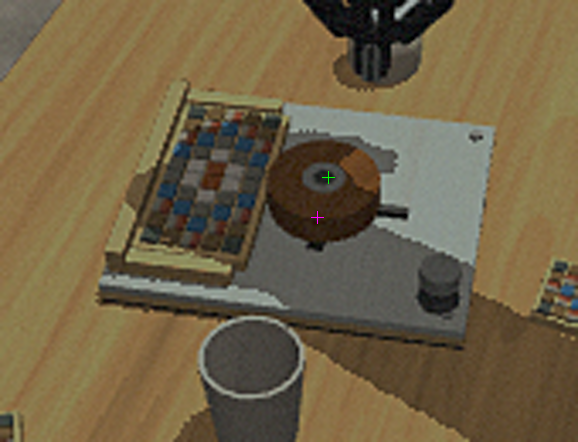

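Emit:
step_arm(dr=[[0,0,0],[0,0,0],[0,0,0],[0,0,0],[0,0,0],[0,0,0],[0,0,0],[0,0,0]], xyz=[[0.03,0.3,0],[0.05,0.62,0],[0.05,0.62,0.3],[0.05,0.62,0.6],[0.05,0.62,0.9],[0.05,0.62,1.1],[0.05,0.62,1.2],[0.05,0.62,1.2]], gripper=[0,0,0,0,0,0,0,0])

```text
time: 9.2
ee_pos: [0.624, -0.1534, 0.0337]
tcp_rot: [-179.9, -0.0, 98.1]
wrist_force: [-1.0, -0.2, -0.4]
opening: 0.0
```

```bash
python3 look.py 6; python3 mv.py .001 -.03 .034
```

```text
t 9.2 ee [ 0.624  -0.1534  0.0337] rot [-1.7993e+02 -2.0000e-02  9.8070e+01] jig mm [ -1.2 -77.9] F [-1.  -0.2 -0.4] q [-14.  18.   4.  75.  -0.  68.] op 1.0797605809914549e-05
t 9.3 ee [ 0.6247 -0.1535  0.0348] rot [1.7998e+02 1.0000e-02 9.8070e+01] jig mm [ -0.6 -78.1] F [-0.7  0.7  0.9] q [-14.  18.   4.  75.   0.  68.] op -7.567708561451159e-05
target [ 0.619 -0.106  0.034] xyz [1.203 0.04  0.02 ] dr [0. 0. 0.]
```

View pics/side6.png

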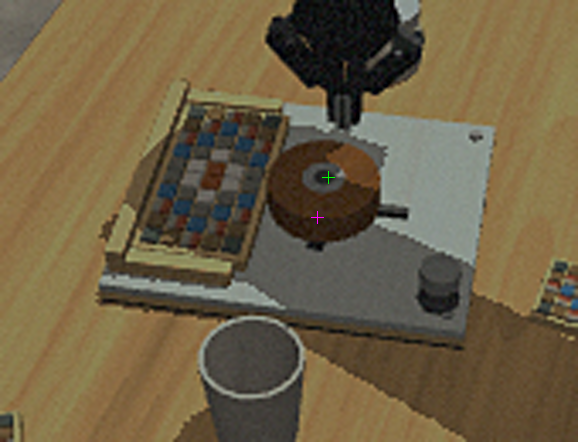

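The fingers stand to the right of the disc and the panel is parallel to the rail. Now the sideways push.

Emit:
step_arm(dr=[[0,0,0],[0,0,0],[0,0,0],[0,0,0],[0,0,0],[0,0,0],[0,0,0],[0,0,0]], xyz=[[0.15,0.04,0],[0.3,0.05,0],[0.45,0.05,0],[0.6,0.05,0],[0.75,0.05,0],[0.9,0.05,0],[1.05,0.05,0],[1.2,0.05,0]], gripper=[0,0,0,0,0,0,0,0])

```text
time: 10.1
ee_pos: [0.6198, -0.1053, 0.0346]
tcp_rot: [180.0, 0.0, 98.1]
wrist_force: [0.0, -3.1, 0.5]
opening: -0.0001
```

```bash
python3 look.py 7; python3 mv.py .001 -.012 .034
```

```text
t 10.1 ee [ 0.6198 -0.1053  0.0346] rot [1.7999e+02 1.0000e-02 9.8070e+01] jig mm [  1.4 -29.7] F [ 0.  -3.1  0.5] q [-10.  16.   1.  75.  -0.  72.] op -0.0001473691971375605
t 10.2 ee [ 0.6197 -0.1047  0.0345] rot [ 1.800e+02 -3.000e-02  9.813e+01] jig mm [  1.4 -29.1] F [ 0.2 -0.1 -0.3] q [-10.  16.   1.  75.   0.  72.] op 0.00010190808117099312
target [ 0.617 -0.088  0.034] xyz [ 0.427 -0.009  0.013] dr [ 0.    -0.     0.001]
```

View pics/side7.png

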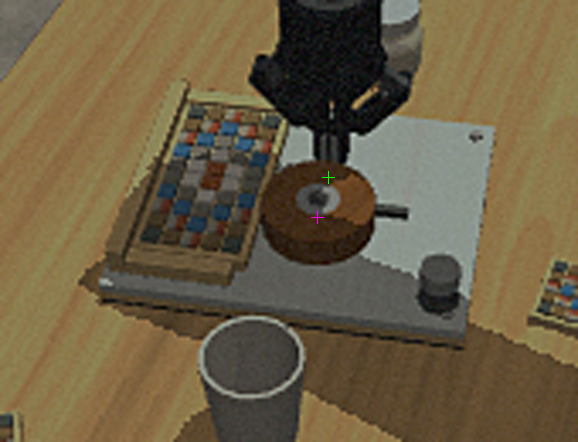

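The disc has gone round the corner and is about halfway along the second leg. I continue.

Emit:
step_arm(dr=[[0,0,0],[0,0,0],[0,0,0],[0,0,0],[0,0,0],[0,0,0],[0,0,0],[0,0,0]], xyz=[[0.07,0,0],[0.14,0,0],[0.21,0,0],[0.27,0,0],[0.33,0,0],[0.38,0,0],[0.42,0,0],[0.45,0,0]], gripper=[0,0,0,0,0,0,0,0])

```text
time: 11.0
ee_pos: [0.6173, -0.0877, 0.0345]
tcp_rot: [-180.0, -0.0, 98.1]
wrist_force: [0.5, -1.0, 0.9]
opening: -0.0002
```

```bash
python3 look.py 8
```

```text
t 11.0 ee [ 0.6173 -0.0877  0.0345] rot [-180.     -0.     98.08] jig mm [  1.3 -11.9] F [ 0.5 -1.   0.9] q [-8. 16.  0. 75.  0. 74.] op -0.0001729957698259553
```

View pics/side8.png

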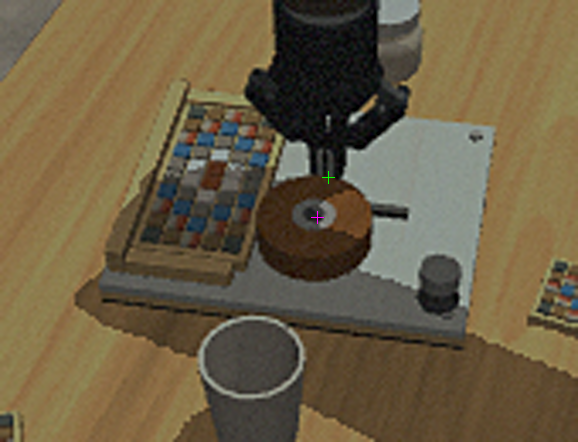

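The disc is close to the end mark. I press on gently until it stops.

Emit:
step_arm(dr=[[0,0,0],[0,0,0],[0,0,0],[0,0,0],[0,0,0],[0,0,0],[0,0,0],[0,0,0]], xyz=[[0.02,0,0],[0.03,0,0],[0.04,0,0],[0.05,0,0],[0.06,0,0],[0.07,0,0],[0.07,0,0],[0.07,0,0]], gripper=[0,0,0,0,0,0,0,0])

```text
time: 11.9
ee_pos: [0.6169, -0.085, 0.0345]
tcp_rot: [-180.0, -0.0, 98.1]
wrist_force: [-0.2, -0.8, 0.2]
opening: 0.0005
```

Emit:
step_arm(dr=[[0,0,0],[0,0,0],[0,0,0],[0,0,0],[0,0,0],[0,0,0],[0,0,0],[0,0,0]], xyz=[[0.01,0,0],[0.02,0,0],[0.03,0,0],[0.04,0,0],[0.05,0,0],[0.06,0,0],[0.06,0,0],[0.06,0,0]], gripper=[0,0,0,0,0,0,0,0])

```text
time: 12.7
ee_pos: [0.6165, -0.0826, 0.0345]
tcp_rot: [-180.0, -0.0, 98.1]
wrist_force: [-0.1, -1.1, -0.7]
opening: 0.0003
```

```bash
python3 look.py 9
```

```text
t 12.7 ee [ 0.6165 -0.0826  0.0345] rot [-1.800e+02 -1.000e-02  9.808e+01] jig mm [ 1.3 -6.7] F [-0.1 -1.1 -0.7] q [-8. 15.  0. 75.  0. 74.] op 0.0002703592571265957
```

View pics/side9.png

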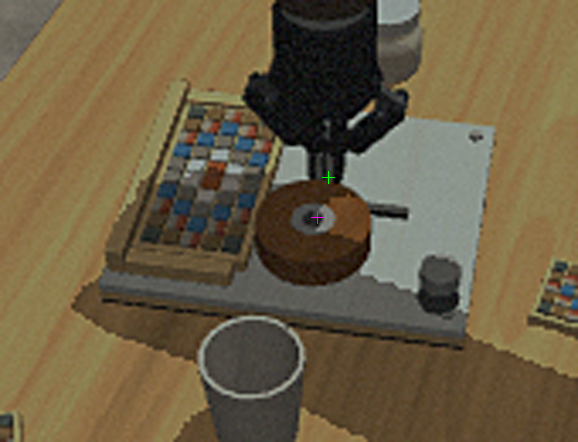

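Emit:
step_arm(dr=[[0,0,0],[0,0,0],[0,0,0],[0,0,0],[0,0,0],[0,0,0],[0,0,0],[0,0,0]], xyz=[[0.01,0,0],[0.02,0,0],[0.03,0,0],[0.04,0,0],[0.05,0,0],[0.06,0,0],[0.06,0,0],[0.06,0,0]], gripper=[0,0,0,0,0,0,0,0])

```text
time: 13.6
ee_pos: [0.6165, -0.0818, 0.0348]
tcp_rot: [180.0, 0.2, 98.0]
wrist_force: [1.9, -8.2, -1.2]
opening: -0.0001
```

The disc has stopped at the blind end (8 N, no further motion). I back off and raise the tool.

Emit:
step_arm(dr=[[0,0,0],[0,0,0],[0,0,0],[0,0,0],[0,0,0],[0,0,0],[0,0,0],[0,0,0]], xyz=[[-0.1,0,0],[-0.4,0,0],[-0.8,0,0],[-0.9,0,-0.6],[-0.9,0,-1.4],[-0.9,0,-2.2],[-0.9,-0.5,-3],[-0.9,-1,-3.5]], gripper=[0,0,0,0,0,0,0,0])

```text
time: 14.4
ee_pos: [0.5819, -0.1227, 0.1768]
tcp_rot: [179.9, 0.0, 98.1]
wrist_force: [0.4, -0.3, -0.0]
opening: -0.0001
```

Emit:
step_arm(dr=[[0,0,0],[0,0,0],[0,0,0],[0,0,0],[0,0,0],[0,0,0],[0,0,0],[0,0,0]], xyz=[[-0.5,-1,-0.5],[-1.0,-2,-0.5],[-1.5,-3,-0.5],[-2,-3.5,-0.5],[-2.5,-4,-0.5],[-3,-4,-0.5],[-3,-4,-0.5],[-3,-4,-0.5]], gripper=[0,0,0,0,0,0,0,0])

```text
time: 15.2
ee_pos: [0.4399, -0.2634, 0.1944]
tcp_rot: [-180.0, -0.0, 98.0]
wrist_force: [-0.6, 0.1, -0.9]
opening: -0.0003
```

```bash
python3 look.py 10
```

```text
t 15.2 ee [ 0.4399 -0.2634  0.1944] rot [-1.7999e+02 -3.0000e-02  9.8000e+01] jig mm [-198.9 -161.1] F [-0.6  0.1 -0.9] q [-31.  -1.   0.  91.   0.  51.] op -0.00027716636815586974
```

View pics/side10.png

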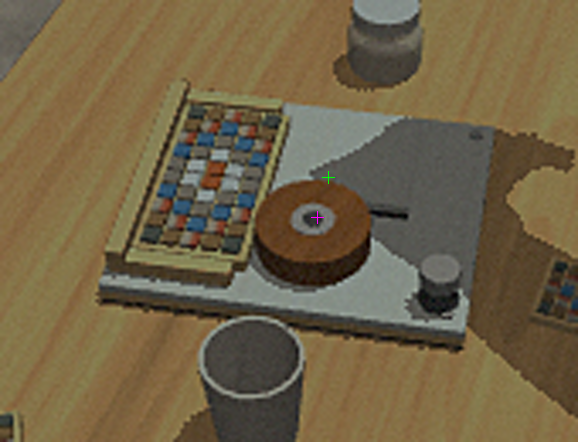

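View pics/top10.png

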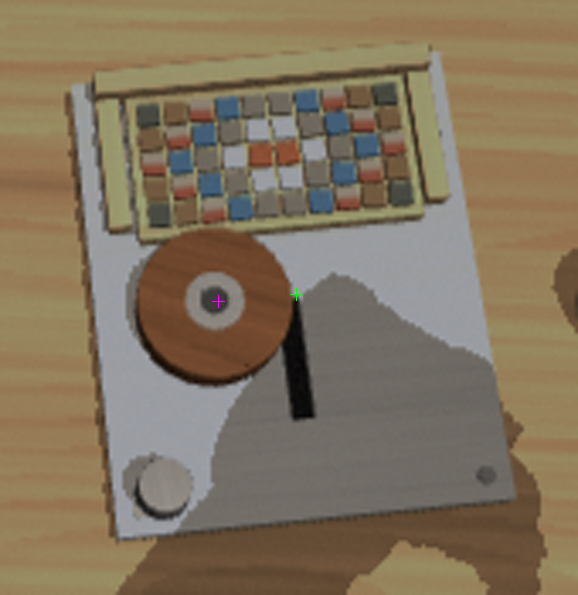

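Both views show the disc's centre on the slot-end mark: (315,218) against (317,217) in the side crop and (214,300) against (218,300) in the top crop. The panel lies square against the far rail, the bystanders are unmoved and the arm is clear. I hand in.

```bash
python3 -c "
from workcell import bot
print(bot.job_done())"
```

```text
the job is handed in; nothing more can be done
None
```

I pushed the disc along the first leg to its stop, which drove the panel to the far rail. I then pushed it sideways round the corner to the slot's blind end, and handed the job in at about 15 s of the 42 s allowed.

**Pushes:** both ended in a clear stop. The force rose to about 14 N at the corner and about 8 N at the slot's end, with no real further travel.

**Final pictures:**
- **Disc:** its centre is within about 2–3 mm of the computed slot end in both views. That is close to the calibration error plus the pin's play, against the 5 mm allowed.
- **Panel:** it looks square and against the far rail by eye. I did not measure its final position numerically.
- **Tub, cup and tin:** they look to be where they were, also judged by eye.
- **Arm:** clear of everything.

**Disagreement:** jig poses fitted from the top view alone and the side view alone differed by 3–4 mm and 0.4°. I used the combined fit and relied on the force at each stop. No check failed.

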